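# Unlock the cap tipper with the panel key and empty its batch into the feed pan

## Task

Drop this batch of caps into the feed pan: put the larger of the two T-keys into the square socket sunk in the sloping lock and turn it anticlockwise until the lock's tongue has swung off the bin's catch plate, then push the lever over to the right until the bin has tipped out all eight caps. Let the bin swing back down onto its rest, and leave the key home in the lock, the smaller key in its block and the things standing around where they are.

Things in the scene. Friction and masses are not known exactly. Their poses are not given: they have to be found in the camera images.
- station: Fixed grey steel tipping station, base 190 (x) x 400 (y) mm. From left (+y) to right (-y): lock on its column, bin, feed pan. Origin: on the worktop under the bin's middle; x points away from the robot's side, y towards the lock, z up. The bin is an open aluminium box, 156 (x) x 125 (y) mm, its rim 138 mm above the worktop, hinged at its right-hand (-y) pouring lip.
- bin (a joint): Tip angle of the bin, rad: 0 upright on its rest stops, grows as it tips to the right (-y) over its lip, end stop 1.95. Bottom-heavy and damped: let go from any angle, it swings back to 0 by itself within 3 s. The caps slide out for sure beyond 1.75. While locked it cannot pass 0.05.
- pivot (a point): Point of the bin's hinge line (along the station's x) in the plane in which the lever swings: 112 mm to the robot's side of the bin's middle, 135 mm above the worktop. It does not move.
- lever_knob (a point): Centre of the black ball (26 mm) on the bin's lever, a 10 mm round bar, 125 mm from pivot to ball centre, on the robot's side of the bin. It swings in the station's y-z plane through the pivot: with the bin upright it leans 30 degrees left (+y) of straight up; tipping carries it over the top to 82 degrees right of it. Push it from its left side with 4 to 12 N.
- lock: Steel lock case with a 62 x 62 mm sloping face, fixed to the station. Origin: centre of the face, on the key's axis, 167 mm above the worktop. z points out of the face along the axis, 15 degrees off vertical, leaning to the robot's side; x up the slope, y left. The face has a round well, 34 mm wide, 8 mm deep; the turning plug is its bottom.
- socket (a point): Centre of the socket's mouth in the plug, 8 mm under the face: 14 x 14 mm square, 20 mm deep. Axes as the lock; the plug's angle is NOT measured: the square's sides stand between parallel to the lock's x and y (locked) and 0.55 rad anticlockwise of that, seen onto the face. See it in the well, or feel for it with the key.
- catch (a point): Top of the catch plate on the bin's left wall, under the lock's tongue. The plug is stiff (0.12 N m) and stays where left. It turns anticlockwise to a hard stop a quarter turn from locked, where the square is again parallel to the lock's x and y; from 1.1 rad off locked the tongue is clear of the plate. The key has 0.18 rad of play each way in the socket.
- key_large: Larger T-key, steel, 0.11 kg, loose, upright in the key block. Origin: middle of its foot; z up the key. Heights from there: square 12 x 12 mm to 30 (tapered to 9 x 9 over the lowest 3), flange 24 mm wide 30 to 34, shank 14 mm round to 56, crossbar 56 to 72, 64 mm long (x), 10 mm thick (y). Square's sides parallel to x, y. Fits the lock: home, its foot is 28 mm under the face.
- key_small: Smaller T-key, loose steel, 0.05 kg: crossbar 44 mm long (x), 8 mm thick (y), square 8 mm; other heights as the larger key. Too small for the lock, it stays in the block. Origin: middle of its foot.
- key_block: Fixed wooden block 60 (x) x 150 (y) x 40 mm high with two round holes 42 mm either side of its middle (along y). In each a key stands on its flange, its foot 10 mm, its crossbar 66 to 82 mm above the worktop; either key may be in either hole. Origin: centre of its underside.
- pan (a point): Centre of the floor of the open feed pan on the right part of the station: inside 156 (station x) x 182 mm (y), walls 58 mm above the floor, which is 12 mm above the worktop. Axes as the station.
- cap0: White screw cap, 32 mm diameter, 20 mm high, 12 g, loose in the bin at the start. Origin: centre of its open underside.
- cap1: White screw cap, 32 mm diameter, 20 mm high, 12 g, loose in the bin at the start. Origin: centre of its open underside.
- cap2: White screw cap, 32 mm diameter, 20 mm high, 12 g, loose in the bin at the start. Origin: centre of its open underside.
- cap3: White screw cap, 32 mm diameter, 20 mm high, 12 g, loose in the bin at the start. Origin: centre of its open underside.
- cap4: White screw cap, 32 mm diameter, 20 mm high, 12 g, loose in the bin at the start. Origin: centre of its open underside.
- cap5: White screw cap, 32 mm diameter, 20 mm high, 12 g, loose in the bin at the start. Origin: centre of its open underside.
- cap6: White screw cap, 32 mm diameter, 20 mm high, 12 g, loose in the bin at the start. Origin: centre of its open underside.
- cap7: White screw cap, 32 mm diameter, 20 mm high, 12 g, loose in the bin at the start. Origin: centre of its open underside.
- tape_roll: Roll of brown tape lying flat, 92 mm wide, 48 mm high, loose bystander. Origin: centre of its underside.
- cup: Empty plastic measuring cup, 66 mm wide, 89 mm high, loose bystander, beside the crate of dye bottles. Over that crate hangs a wall fan, its head from about 0.72 m above the worktop up: keep the arm out of it. Origin: centre of its underside.
- green_bottle: Slim bottle, 40 mm wide, 166 mm high, loose bystander. Origin: centre of its underside.
- pink_bottle: Slim bottle, 44 mm wide, 186 mm high, loose bystander. Origin: centre of its underside.

How it is judged:
By the outcome, as a careful person would: the job done as asked, in the order asked, and still so for the second after the job is handed in, with the robot touching nothing.
It also fails if it takes over 69 s, if anything falls off the work surface, if the arm or the gripper's body presses on something with over 40 N, if the wrist force passes 120 N, or if a joint passes its speed limit or range.

## Robot

A 6-joint arm with a two-finger parallel gripper is mounted at the origin on a cart in front of the work surface, level with it; the furniture and walls round the work are solid. World frame = base frame: x ahead of the robot, y to its left, z up, the work surface at z = 0. Lengths are in mm, angles in rad, forces in N, time in s.
With the tool pointing down it reaches from about 275 to 1000 mm from the base axis. Payload 8.4 kg.
Tool frame: the origin (TCP) lies at the very end of the fingers, on their centre line; the grasp point (between the pads) lies 19 mm behind it; z points along the fingers, y is the direction in which the jaws open and shut (so a half turn about z gives the same grasp; the last joint's range is limited). The gripper opens to 85 mm and grips with 20 to 120 N. Pads are 22 mm wide; open, the fingers measure 114 mm over their backs; the gripper's body (76 mm by 85 mm) begins 54 mm behind the grasp point. The pads swing forward as they close: fully open they stand 13 mm farther back than shut.
Start: joints at [1.28, 0.353, 1.633, -0, 1.155, -0.002], TCP at [178, 599.119, 231.281] pointing down, gripper open.
Joint ranges: [-2.63, 2.63], [-0.92, 2.1], [0.06, 2.66], [-1.3, 4.44], [0, 2.69], [-3.02, 3.02]. Speed limits (rad/s): [2.22, 2.22, 2.79, 3.14, 3.14, 3.14].

## Interface

Orientations are given as [roll, pitch, yaw] about the fixed x, y, z axes, in that order (R = Rz(yaw) Ry(pitch) Rx(roll)).
In Python, from rig import r, vision gives the robot as it stands.
- The arm moves only by the tool move_arm, never from a script. Its argument "series" is text: rows parted by semicolons, each of 7 numbers parted by spaces: the closure, from -1 (fully open) to 1 (shut), then the shift along the tool's x, y, z in units of 40 mm (1.0 is 40 mm), then the turn, a rotation vector about the tool's x, y, z in degrees. In form: grip tx ty tz ax ay az; .... A call has 1 to 20 rows; each row shifts and turns the pose as measured when the row begins, along the tool's axes as they then stand; what a row does not reach is not made up. A row lasts 1/8 s, in which the tool goes at most 62.5 mm and 10.7 degrees, less where a joint would pass 70% of its speed; a pose out of reach is approached as far as the arm can. A call is refused whole if a number of a shift passes 1 or a number of a turn 10.7, either way. A call with a gripper value outside its range is refused whole. The fingers move at their own pace and stop on an object; "grip_force" is the grip in N (left out, the last holds). Time passes only in rows, so rows that do not move let the fingers close. It gives the time, the measured TCP pose, the force and the opening at its end, in the units of the state.
- r.sense(): the state, without advancing time (a new reading comes with each control period).
- vision.grab_frame(name): name is "side" or "top" or "wrist"; returns the picture (384x512x3 uint8, red, green, blue); there is no depth.
- vision.camera_params(name): a dict with "fx", "fy", "cx", "cy" (pixels), "position" and "rotation" of the camera in the world. Camera axes: x right, y up, looking along -z (the intrinsics and any distortion apply to the point x, -y, -z); pixel columns grow to the right and rows downward; lengths in mm; the calibration is good to about 2 mm. The wrist camera is an equidistant fisheye: a pixel r from the principal point sees the ray r / f radians off the axis. A picture is of the moment at which its call begins: read the wrist's pose just before it. camera_params takes no time and is no camera call; for the wrist camera it gives the pose at the moment of the call.
- r.sign_off(): hands the job in, once; it reports no verdict.
The state is a dict: "clock": time; "qpos": joint angles; "qvel": joint speeds; "joint_efforts": joint torques, N m; "eef_pos": TCP position; "tcp_rot": TCP orientation; "contact_force": force on the tool from outside, world axes, zero at the start; "wrist_torque": the same for the moment, N m; "opening": opening from 0.0 (shut) to 1.0 (fully open).
Only numpy, scipy, OpenCV 4.12 (cv2) and the standard library are available. Lean on these libraries where they do the work, as an engineer would, in place of code of your own. Each camera call takes 0.05 s, during which the arm holds its last target. There are 200 camera calls.

## Working session

There is one attempt and no reset: what is moved stays moved. The work goes in short steps, Python scripts to look and compute and a tool call to move; the robot and the scene stay as the last step left them, time stands still between calls to the robot, and variables do not carry over. Pictures are saved under pics/ and viewed, about 8 in all and at most 12, crops included, and the job is handed in when it is done.

Besides the shell and the picture viewer there is one more tool, called after "Request:" by a JSON object that holds its "method" and its "body", one argument or row to a line. move_arm: Moves the arm, as the interface text tells. Its arguments: {"type":"object","properties":{"series":{"type":"string"},"grip_force":{"type":"number"}},"required":["series"]}

```bash
ls; mkdir -p pics
python3 - <<'E'
from rig import r, vision
import cv2,numpy as np
s=r.sense();print(s)
for n in("side","top","wrist"):
    p=vision.camera_params(n);print(n,p)
    cv2.imwrite(f"pics/{n}0.png",vision.grab_frame(n)[:,:,::-1])
E
```

```text
pics
{'clock': 0.0, 'qpos': array([ 1.27958649e+00,  3.53630295e-01,  1.63413524e+00,  2.83532107e-05,
        1.15519282e+00, -2.33335668e-03]), 'qvel': array([ 0.00176521,  0.000714  , -0.00102554, -0.00114849,  0.00057613,
       -0.00133139]), 'joint_efforts': array([ 1.22195805e-03, -6.05260348e+01, -3.42077565e+01, -5.79696393e-05,
        9.27429297e-03,  7.52773758e-05]), 'eef_pos': array([177.86282964, 598.66392675, 230.57235722]), 'tcp_rot': array([-3.14022702e+00, -2.91105182e-05,  2.85270469e+00]), 'contact_force': array([0.54381826, 0.63712588, 0.11094077]), 'wrist_torque': array([ 0.07231937,  0.01408817, -0.05154008]), 'opening': 1.0006900343301477}
side {'fx': 376.4385015892201, 'fy': 376.4385015892201, 'cx': 247.84479049488698, 'cy': 199.61426751977731, 'position': array([ 241.03012265, -894.3390577 , 1071.09704816]), 'rotation': array([ 0.79165067,  0.01914169, -0.38731196])}
top {'fx': 380.6170322582192, 'fy': 380.6170322582192, 'cx': 252.02667046468696, 'cy': 188.46129653859148, 'position': array([ 443.30928593,  -32.23798311, 1246.95878739]), 'rotation': array([ 1.53677396e-01, -4.13234043e-04, -1.56520840e+00])}
wrist {'fx': 297.3186396354542, 'fy': 297.3186396354542, 'cx': 254.1163772050295, 'cy': 191.42482137793908, 'position': array([106.47022072, 620.12264023, 373.09493081]), 'rotation': array([-2.98512991e-01,  1.22532329e-03,  1.28199255e+00])}
```

Run:
```python
import cv2
for n in("side","top"):
    cv2.imwrite(f"pics/{n}0b.png",cv2.resize(cv2.imread(f"pics/{n}0.png"),(800,600),interpolation=cv2.INTER_CUBIC))
```

```text
(no output)
```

View pics/top0b.png

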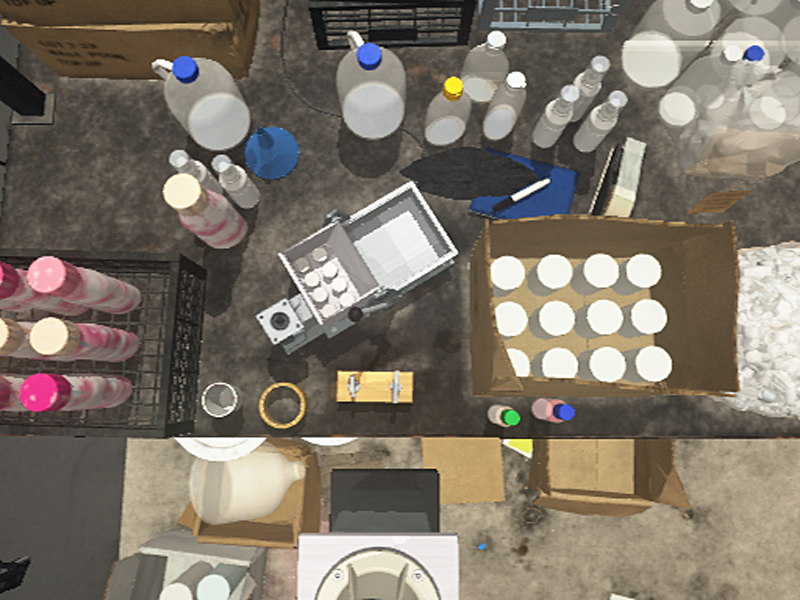

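View pics/side0b.png

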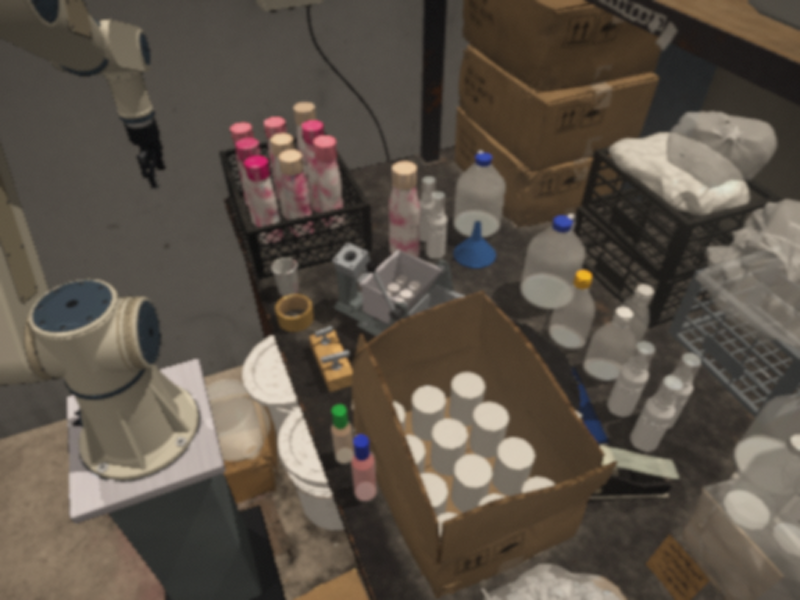

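```bash
cat > h.py <<'E'
import numpy as np, cv2
from scipy.spatial.transform import Rotation as R
from rig import r, vision
def rot(e): return R.from_euler('xyz',e).as_matrix()
def ray(p,uv,fish=False):
    x=(uv[0]-p['cx'])/p['fx'];y=(uv[1]-p['cy'])/p['fy']
    if fish:
        t=np.hypot(x,y);k=np.sinc(t/np.pi);d=np.array([x*k,-y*k,-np.cos(t)])
    else: d=np.array([x,-y,-1.])
    return np.array(p['position']),rot(p['rotation'])@(d/np.linalg.norm(d))
def proj(p,P,fish=False):
    c=rot(p['rotation']).T@(np.array(P)-p['position']);x,y,z=c[0],-c[1],-c[2]
    if fish:
        q=np.hypot(x,y);t=np.arctan2(q,z);x,y=x/q*t,y/q*t
    else:x,y=x/z,y/z
    return np.array([p['cx']+p['fx']*x,p['cy']+p['fy']*y])
def atz(ra,z): o,d=ra;return o+d*(z-o[2])/d[2]
def tri(rays):
    A=sum(np.eye(3)-np.outer(d,d) for o,d in rays);b=sum((np.eye(3)-np.outer(d,d))@o for o,d in rays)
    P=np.linalg.solve(A,b);return P,[np.linalg.norm(np.cross(P-o,d)) for o,d in rays]
def delta(Pt,Rt,s=None):
    "tool-frame shift (units of 40mm) and rotvec (deg) from the pose now to the target"
    s=s or r.sense();R0=rot(s['tcp_rot'])
    return R0.T@(np.array(Pt)-s['eef_pos'])/40, np.degrees(R.from_matrix(R0.T@Rt).as_rotvec())
E
python3 - <<'E'
import cv2,numpy as np
from h import *
t=cv2.imread("pics/top0.png")[110:265,155:300];s=cv2.imread("pics/side0.png")[145:260,165:300]
t=cv2.resize(t,None,fx=3.5,fy=3.5,interpolation=cv2.INTER_CUBIC);s=cv2.resize(s,(290,247),interpolation=cv2.INTER_CUBIC)
c=np.zeros((560,800,3),np.uint8);c[:t.shape[0],:t.shape[1]]=t;c[:s.shape[0],508:798]=s
cv2.imwrite("pics/zoom.png",c)
T=vision.camera_params("top");S=vision.camera_params("side")
q=.64
print("lock",tri([ray(T,(279*q,321*q)),ray(S,(350*q,256*q))]))
print("lock z167",atz(ray(T,(279*q,321*q)),167))
print("knob",atz(ray(T,(355*q,314*q)),135+108))
print("keys z82",atz(ray(T,(353*q,386*q)),82),atz(ray(T,(395*q,386*q)),82))
E
```

```text
lock (array([561.21221892, 177.88973913, 164.14618129]), [np.float64(0.4933531737365116), np.float64(0.49335317373681686)])
lock z167 [560.4216046  177.44864449 167.        ]
knob [564.86175184  33.9568747  243.        ]
keys z82 [444.00180331  46.25867394  82.        ] [444.45620144 -35.0524166   82.        ]
```

View pics/zoom.png

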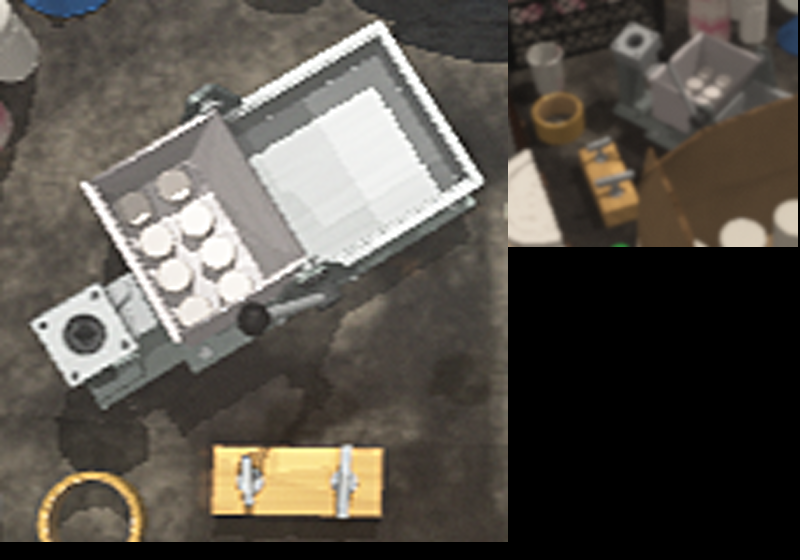

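```bash
cat >> h.py <<'E'
def lockaxes(yaw):
    c,s=np.cos(yaw),np.sin(yaw);ex=np.array([c,s,0]);ey=np.array([-s,c,0]);ez=np.array([0,0,1.]);a=np.radians(15)
    return np.c_[np.cos(a)*ex+np.sin(a)*ez, ey, np.cos(a)*ez-np.sin(a)*ex]
def down(yaw): return R.from_euler('xyz',[np.pi,0,yaw]).as_matrix()
def toolat(L,th): # tool pointing into the lock, tool x turned th from lock x, anticlockwise seen onto the face
    return L@R.from_rotvec([0,0,th]).as_matrix()@np.diag([1,-1,-1.])
def plan(targets,g=-1,start=None,step=.95,turn=10):
    if start is None: s=r.sense();P,M=s['eef_pos'],rot(s['tcp_rot'])
    else: P,M=start
    rows=[]
    for Pt,Mt in targets:
        Pt=np.array(Pt,float);w=R.from_matrix(M.T@Mt).as_rotvec()
        n=max(1,int(np.ceil(max(np.linalg.norm(Pt-P)/40/step,np.degrees(np.linalg.norm(w))/turn))))
        for i in range(n):
            Mi=M@R.from_rotvec(w*i/n).as_matrix();d=Mi.T@(Pt-P)/n/40
            rows.append(("%g "+"%.2f "*3+"%.1f "*3)%(g,*d,*np.degrees(w/n)))
        P,M=Pt,Mt
    print(len(rows),"rows:","; ".join(x.strip() for x in rows))
E
python3 - <<'E'
from h import *
L=lockaxes(np.radians(31));lock=np.array([561,177.5,167]);Rt=toolat(L,0)
s=r.sense();M0=rot(s['tcp_rot'])
Mh=M0@R.from_rotvec(R.from_matrix(M0.T@Rt).as_rotvec()*.6).as_matrix()
plan([([290,200,360],Mh),(lock+40*L[:,2]-60*L[:,0],Rt)])
p=vision.camera_params("wrist");print(M0.T@(p['position']-s['eef_pos']),M0.T@rot(p['rotation']))
E
```

```text
20 rows: -1 -0.46 -0.73 -0.27 -0.9 0.4 6.6; -1 -0.54 -0.67 -0.28 -0.9 0.4 6.6; -1 -0.61 -0.60 -0.30 -0.9 0.4 6.6; -1 -0.67 -0.52 -0.31 -0.9 0.4 6.6; -1 -0.72 -0.43 -0.32 -0.9 0.4 6.6; -1 -0.77 -0.34 -0.33 -0.9 0.4 6.6; -1 -0.80 -0.25 -0.34 -0.9 0.4 6.6; -1 -0.82 -0.15 -0.35 -0.9 0.4 6.6; -1 -0.83 -0.05 -0.36 -0.9 0.4 6.6; -1 -0.83 0.05 -0.36 -0.9 0.4 6.6; -1 -0.81 0.15 -0.37 -0.9 0.4 6.6; -1 -0.79 0.25 -0.37 -0.9 0.4 6.6; -1 -0.20 0.63 0.56 -0.9 0.4 6.6; -1 -0.13 0.64 0.57 -0.9 0.4 6.6; -1 -0.06 0.65 0.58 -0.9 0.4 6.6; -1 0.01 0.64 0.59 -0.9 0.4 6.6; -1 0.08 0.63 0.60 -0.9 0.4 6.6; -1 0.14 0.61 0.61 -0.9 0.4 6.6; -1 0.21 0.58 0.62 -0.9 0.4 6.6; -1 0.27 0.54 0.63 -0.9 0.4 6.6
[ 7.45421579e+01  1.59407575e-02 -1.42470543e+02] [[-1.69606498e-05  9.55774035e-01  2.94102011e-01]
 [ 1.00000000e+00  2.36558771e-05 -1.92077004e-05]
 [-2.53154624e-05  2.94102011e-01 -9.55774035e-01]]
```

Request:
{"method": "move_arm", "body": {
  "series": "-1 -0.46 -0.73 -0.27 -0.9 0.4 6.6; -1 -0.54 -0.67 -0.28 -0.9 0.4 6.6; -1 -0.61 -0.60 -0.30 -0.9 0.4 6.6; -1 -0.67 -0.52 -0.31 -0.9 0.4 6.6; -1 -0.72 -0.43 -0.32 -0.9 0.4 6.6; -1 -0.77 -0.34 -0.33 -0.9 0.4 6.6; -1 -0.80 -0.25 -0.34 -0.9 0.4 6.6; -1 -0.82 -0.15 -0.35 -0.9 0.4 6.6; -1 -0.83 -0.05 -0.36 -0.9 0.4 6.6; -1 -0.83 0.05 -0.36 -0.9 0.4 6.6; -1 -0.81 0.15 -0.37 -0.9 0.4 6.6; -1 -0.79 0.25 -0.37 -0.9 0.4 6.6"
}}

```text
clock: 1.65
eef_pos: [282.2, 185.2, 359.1]
tcp_rot: [3.058, -0.171, 1.433]
contact_force: [0.4, -0.3, 0.2]
opening: 1.001
```

Run:
```python
from h import *
L=lockaxes(np.radians(31));lock=np.array([561,177.5,167]);Rt=toolat(L,0)
s=r.sense();print(s['clock'],s['eef_pos'],s['qpos'])
plan([(lock+40*L[:,2]-60*L[:,0],Rt)])
```

```text
1.65 [282.20033367 185.15163748 359.12291545] [ 0.4855701  -0.36302475  2.07906465  0.09378483  1.25877095  0.60910967]
8 rows: -1 -0.13 0.65 0.57 -0.8 0.3 6.3; -1 -0.06 0.66 0.58 -0.8 0.3 6.3; -1 0.01 0.65 0.59 -0.8 0.3 6.3; -1 0.08 0.64 0.60 -0.8 0.3 6.3; -1 0.14 0.62 0.61 -0.8 0.3 6.3; -1 0.20 0.59 0.62 -0.8 0.3 6.3; -1 0.26 0.56 0.63 -0.8 0.3 6.3; -1 0.32 0.52 0.64 -0.8 0.3 6.3
```

Request:
{"method": "move_arm", "body": {
  "series": "-1 -0.13 0.65 0.57 -0.8 0.3 6.3; -1 -0.06 0.66 0.58 -0.8 0.3 6.3; -1 0.01 0.65 0.59 -0.8 0.3 6.3; -1 0.08 0.64 0.60 -0.8 0.3 6.3; -1 0.14 0.62 0.61 -0.8 0.3 6.3; -1 0.20 0.59 0.62 -0.8 0.3 6.3; -1 0.26 0.56 0.63 -0.8 0.3 6.3; -1 0.32 0.52 0.64 -0.8 0.3 6.3; -1 0 0 0 0 0 0; -1 0 0 0 0 0 0"
}}

```text
clock: 2.9
eef_pos: [508.4, 133.6, 186.2]
tcp_rot: [-3.137, -0.261, 0.5]
contact_force: [0.2, 0.8, -0.6]
opening: 1.005
```

Run:
```python
from h import *
import pickle
s=r.sense();p=vision.camera_params("wrist");f=vision.grab_frame("wrist")[:,:,::-1].copy()
pickle.dump((s,p,f),open("w1.pkl","wb"))
lock=np.array([561,177.5,167]);u=proj(p,lock,True);print(s['clock'],s['eef_pos'],s['tcp_rot'],u)
a,b=int(u[0])-55,int(u[1])-55;print("crop origin",a,b)
z=cv2.resize(f[max(b,0):b+110,max(a,0):a+110],None,fx=5,fy=5,interpolation=cv2.INTER_CUBIC)
c=np.zeros((600,800,3),np.uint8);c[:z.shape[0],:z.shape[1]]=z
k=cv2.resize(f,(248,186));c[:186,552:]=k;cv2.imwrite("pics/w1.png",c)
```

```text
2.9 [508.3916342  133.5620439  186.15747946] [-3.13688727 -0.26094622  0.50000534] [231.53271222 128.37874966]
crop origin 176 73
```

View pics/w1.png

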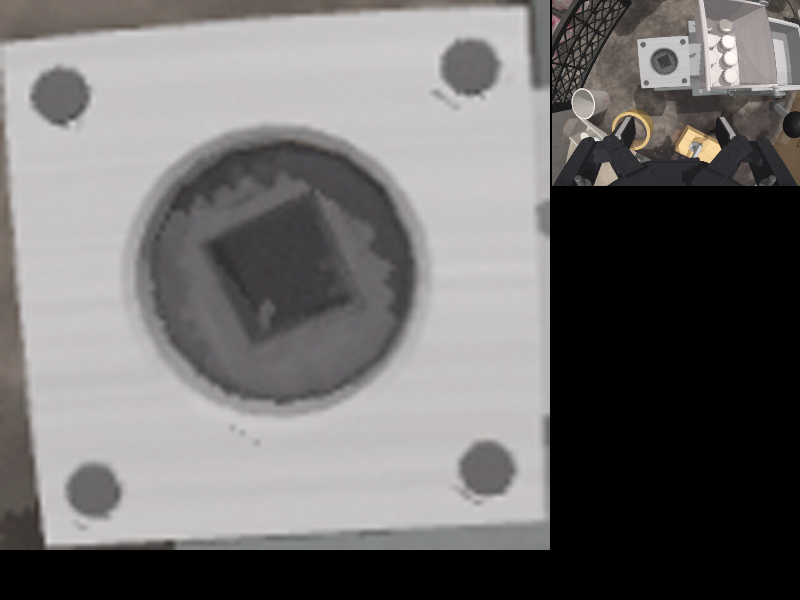

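Run:
```python
from h import *
import pickle
s,p,f=pickle.load(open("w1.pkl","rb"))
px=lambda u:((u[0]+.5)/5-.5+176,(u[1]+.5)/5-.5+73)
T=vision.camera_params("top")
print("tri well",tri([ray(p,px((277,270)),True),ray(T,(178.7,205.2))]))
yaw=np.radians(31);lock=np.array([561,177.5,167.])
for it in range(3):
    L=lockaxes(yaw)
    def onp(u,dz=0):
        o,d=ray(p,px(u),True);n=L[:,2];q=lock+n*dz;return o+d*((q-o)@n)/(d@n)
    sc=[onp(u) for u in((61,96),(470,67),(487,468),(93,489))]
    c=np.mean(sc,0);lc=[L.T@(x-lock) for x in sc]
    up=(lc[0]+lc[1]-lc[2]-lc[3]);lf=lc[0]+lc[3]-lc[1]-lc[2]
    a1=np.arctan2(up[1],up[0]);a2=np.arctan2(-lf[0],lf[1]);print(np.degrees([yaw,a1,a2]),c,np.hypot(*up[:2])/2,np.hypot(*lf[:2])/2)
    yaw+=(a1+a2)/2;c[2];lock=c+L[:,0]*(167-c[2])/L[2,0]*0
    o,d=ray(p,px((277,270)),True);lock=np.append(onp((277,270))[:2],167.) if it==0 else lock
print("well",onp((277,270)), "well width",np.linalg.norm(onp((124,270))-onp((430,270))))
sq=np.array([L.T@(onp(u,-8)-lock) for u in((315,190),(356,298),(262,342),(207,242))])
print(sq.round(1),sq.mean(0));e=np.roll(sq,-1,0)-sq
print(np.degrees(np.arctan2(e[:,1],e[:,0])),np.linalg.norm(e,axis=1))
```

```text
tri well (array([564.5224706 , 182.43730548, 140.26009009]), [np.float64(0.5190774723368269), np.float64(0.5190774723368078)])
[31.          0.54590483  0.64678359] [560.58364856 177.89473242 166.9588482 ] 48.75476871679253 48.9057680202731
[ 3.15963442e+01 -3.01061364e-02  5.77198710e-02] [560.61880755 177.92957959 166.69018393] 48.82919287668239 48.97030561193998
[31.61015107 -0.04344084  0.04408154] [560.61891749 177.92940149 166.69018401] 48.8291935196182 48.97007762572563
well [561.79987506 178.31223301 167.01343786] well width 36.89943825847332
[[10.4 -5.  -8. ]
 [-3.5 -9.4 -8. ]
 [-8.4  2.8 -8. ]
 [ 4.7  8.9 -8. ]] [ 0.81984897 -0.70435533 -8.        ]
[-162.59630034  111.97956517   24.85927343  -67.82554324] [14.55971792 13.11221474 14.48056874 15.00135462]
```

Run:
```python
from h import *
D=down(0);s=r.sense();M0=rot(s['tcp_rot'])
Mh=M0@R.from_rotvec(R.from_matrix(M0.T@D).as_rotvec()*.4).as_matrix()
plan([([455,100,210],Mh),([400,25,165],D)])
```

```text
5 rows: -1 -0.68 0.05 -0.49 -0.8 -2.9 5.7; -1 -0.70 0.12 -0.45 -0.8 -2.9 5.7; -1 -0.67 0.47 0.26 -0.8 -2.9 5.7; -1 -0.61 0.53 0.30 -0.8 -2.9 5.7; -1 -0.54 0.58 0.34 -0.8 -2.9 5.7
```

Request:
{"method": "move_arm", "body": {
  "series": "-1 -0.68 0.05 -0.49 -0.8 -2.9 5.7; -1 -0.70 0.12 -0.45 -0.8 -2.9 5.7; -1 -0.67 0.47 0.26 -0.8 -2.9 5.7; -1 -0.61 0.53 0.30 -0.8 -2.9 5.7; -1 -0.54 0.58 0.34 -0.8 -2.9 5.7; -1 0 0 0 0 0 0; -1 0 0 0 0 0 0"
}}

```text
clock: 3.82
eef_pos: [395.7, 24.5, 171.8]
tcp_rot: [3.141, -0.006, -0.003]
contact_force: [-1.1, 0.3, 0.3]
opening: 1.001
```

Run:
```python
from h import *
import pickle
s=r.sense();p=vision.camera_params("wrist");f=vision.grab_frame("wrist")[:,:,::-1].copy()
pickle.dump((s,p,f),open("k1.pkl","wb"));print(s['eef_pos'],s['tcp_rot'])
plan([([400,-35,165],down(0))])
```

```text
[395.6975234   24.48745855 171.76589674] [ 3.14118531 -0.00607984 -0.00336955]
2 rows: -1 0.06 0.74 0.08 0.0 -0.2 -0.1; -1 0.06 0.74 0.08 0.0 -0.2 -0.1
```

Request:
{"method": "move_arm", "body": {
  "series": "-1 0.06 0.74 0.08 0 -0.2 -0.1; -1 0.06 0.74 0.08 0 -0.2 -0.1; -1 0 0 0 0 0 0; -1 0 0 0 0 0 0"
}}

```text
clock: 4.38
eef_pos: [403.6, -33.4, 167.9]
tcp_rot: [-3.141, -0.006, 0.008]
contact_force: [0.0, 0.1, 0.4]
opening: 0.998
```

Run:
```python
from h import *
import pickle
s=r.sense();p=vision.camera_params("wrist");f=vision.grab_frame("wrist")[:,:,::-1].copy()
pickle.dump((s,p,f),open("k2.pkl","wb"));print(s['clock'],s['eef_pos'],s['tcp_rot'])
c=np.zeros((400,800,3),np.uint8)
for i,n in enumerate(("k1","k2")):
    s,p,f=pickle.load(open(n+".pkl","rb"));u=proj(p,[444.5,-35,82],True);a,b=int(u[0])-50,int(u[1])-50;print(n,u,a,b)
    c[:,i*400:i*400+400]=cv2.resize(f[b:b+100,a:a+100],(400,400),interpolation=cv2.INTER_CUBIC)
cv2.imwrite("pics/k12.png",c)
```

```text
4.375 [403.55944148 -33.437576   167.8550577 ] [-3.14123721 -0.00629155  0.00845004]
k1 [328.13471741 138.25950536] 278 88
k2 [256.44366369 148.0723816 ] 206 98
```

View pics/k12.png

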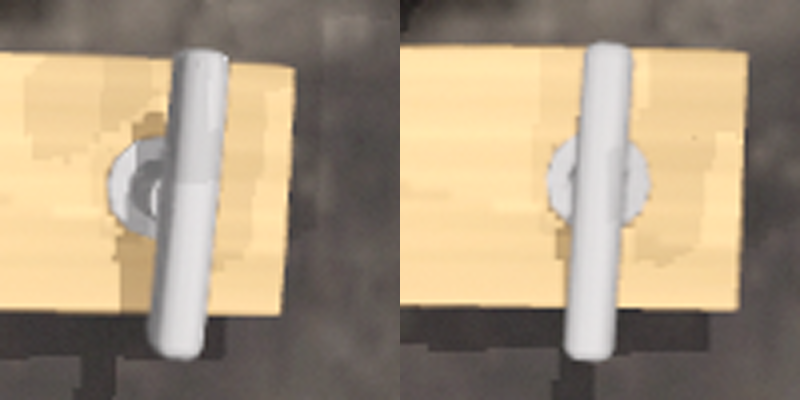

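Run:
```python
from h import *
import pickle
K=[pickle.load(open(n+".pkl","rb")) for n in("k1","k2")];O=[(278,88),(206,98)]
def pr(i,u): return ray(K[i][1],((u[0]+.5)/4-.5+O[i][0],(u[1]+.5)/4-.5+O[i][1]),True)
A=tri([pr(0,(202,52)),pr(1,(207,45))]);B=tri([pr(0,(177,355)),pr(1,(189,357))]);print(A,B)
for i,(a,b) in enumerate((((202,52),(177,355)),((207,45),(189,357)))):
    a,b=atz(pr(i,a),80),atz(pr(i,b),80);d=a-b;print((a+b)/2,np.linalg.norm(d),np.degrees(np.arctan2(d[1],d[0])))
f=[atz(pr(1,(199,185)),44)];print("flange",f)
s=K[1][0];ps=-3.6
key=np.array([(A[0]+B[0])[0]/2,(A[0]+B[0])[1]/2,55]);print(key)
plan([((*key[:2],110),down(np.radians(ps))),(key,down(np.radians(ps)))])
```

```text
(array([474.79667493, -35.47768164,  76.49797075]), [np.float64(0.03493945787774476), np.float64(0.03493945787758223)]) (array([411.76990962, -32.45511466,  77.01511229]), [np.float64(0.0038588564640909912), np.float64(0.0038588564641178465)])
[443.60454157 -33.17432559  80.        ] 62.2536918659612 -2.6353212161848227
[443.74900186 -33.94935993  80.        ] 62.33860241014665 -2.7338534703334476
flange [array([442.72169467, -34.33005171,  44.        ])]
[443.28329228 -33.96639815  55.        ]
4 rows: -1 0.49 0.01 0.73 -0.0 -0.2 2.1; -1 0.49 -0.01 0.72 -0.0 -0.2 2.1; -1 0.00 -0.00 0.69 0.0 0.0 0.0; -1 0.00 -0.00 0.69 0.0 0.0 0.0
```

Request:
{"method": "move_arm", "body": {
  "series": "-1 0.49 0.01 0.73 0 0.1 1.6; -1 0.49 -0.01 0.72 0 0.2 1.6; -1 0 0 0.5 0 0 0; -1 0 0 0 0 0 0"
}}

```text
clock: 4.92
eef_pos: [446.5, -30.2, 89.8]
tcp_rot: [-3.14, -0.016, -0.044]
contact_force: [0.3, 0.7, -0.2]
opening: 1.002
```

Run:
```python
from h import *
s=r.sense();print(s['eef_pos'],s['tcp_rot'])
print(delta([443.5,-34,55],down(np.radians(-2.7))))
```

```text
[446.48244138 -30.18063536  89.765496  ] [-3.14033251 -0.0162385  -0.04365511]
(array([-0.08442654,  0.09974066,  0.86775592]), array([-0.07381291, -0.93027104,  0.19932816]))
```

Request:
{"method": "move_arm", "body": {
  "series": "-1 -0.08 0.1 0.45 0 -0.9 0.2; -1 0 0 0.42 0 0 0; -1 0 0 0 0 0 0"
}}

```text
clock: 5.3
eef_pos: [445.0, -32.6, 56.9]
tcp_rot: [-3.14, -0.004, -0.045]
contact_force: [0.7, 0.2, 0.1]
opening: 1.003
```

Run:
```python
from h import *
s=r.sense();print(s['eef_pos'],s['tcp_rot'])
print(delta([443.5,-34,55],down(np.radians(-2.7))))
```

```text
[445.03059786 -32.57347376  56.94298196] [-3.14013849 -0.00364203 -0.04450808]
(array([-0.03681694,  0.03740078,  0.04838645]), array([-0.0835905 , -0.20856384,  0.15002658]))
```

Request:
{"method": "move_arm", "body": {
  "series": "-1 -0.04 0.04 0.04 0 -0.2 0.1; 1 0 0 0 0 0 0; 1 0 0 0 0 0 0; 1 0 0 0 0 0 0; 1 0 0 0 0 0 0; 1 0 0 0 0 0 0; 1 0 0 0 0 0 0; 1 0 0 0 0 0 0; 1 0 0 0 0 0 0",
  "grip_force": 80
}}

```text
clock: 6.42
eef_pos: [445.0, -34.0, 58.5]
tcp_rot: [-3.14, -0.004, -0.046]
contact_force: [-0.0, 0.4, 1.4]
opening: 0.113
```

Request:
{"method": "move_arm", "body": {
  "series": "1 0 0 -0.6 0 0 0; 1 0 0 -0.9 0 0 0; 1 0 0 -0.9 0 0 0; 1 0 0 -0.9 0 0 0; 1 0 0 -0.7 0 0 0; 1 0 0 0 0 0 0"
}}

```text
clock: 7.18
eef_pos: [443.1, -34.0, 221.5]
tcp_rot: [-3.14, -0.001, -0.046]
contact_force: [-0.1, -0.6, -1.7]
opening: 0.114
```

Run:
```python
from h import *
import pickle
s=r.sense();p=vision.camera_params("wrist");f=vision.grab_frame("wrist")[:,:,::-1].copy()
pickle.dump((s,p,f),open("g1.pkl","wb"));print(s['clock'],s['eef_pos'],s['tcp_rot'],s['opening'],s['contact_force'],s['wrist_torque'],s['qpos'])
u=proj(p,s['eef_pos'],True);a,b=int(u[0])-75,int(u[1])-55;print(u,a,b)
cv2.imwrite("pics/g1.png",cv2.resize(f[b:b+110,a:a+150],(750,550),interpolation=cv2.INTER_CUBIC))
```

```text
7.175 [443.10217722 -34.03424991 221.48574575] [-3.14007393e+00 -8.07651907e-04 -4.57781398e-02] 0.11369654493571467 [-0.11088508 -0.60614856 -1.6605261 ] [ 0.05816545 -0.04454008  0.02107606] [-8.12262972e-02  7.77379358e-02  2.01261781e+00  1.78224540e-03
  1.05048427e+00  1.53446209e+00]
[253.89016476 247.64198372] 178 192
```

View pics/g1.png

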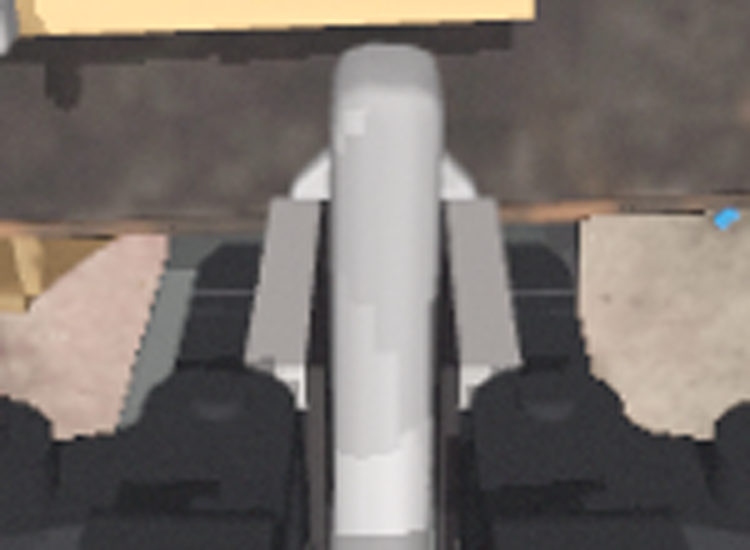

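Run:
```python
from h import *
import pickle
s,p,f=pickle.load(open("g1.pkl","rb"));M=rot(s['tcp_rot'])
for u,h in(((388,88),-23.5),((388,47),-7.5)):
    o,d=ray(p,((u[0]+.5)/5-.5+178,(u[1]+.5)/5-.5+192),True)
    o=M.T@(o-s['eef_pos']);d=M.T@d;print(o+d*(h-o[2])/d[2])
L=lockaxes(np.radians(31.6));lock=np.array([561.2,178,167]);th=np.radians(21.6);Rt=toolat(L,th)
off=np.array([-1,0,48.]) # key foot in tool frame
def tcp(foot_above): return lock+L[:,2]*foot_above-Rt@off
print(tcp(40))
plan([(tcp(60)+[-60,-60,30],down(np.radians(20))),(tcp(30),Rt)],g=1)
```

```text
[ 31.01529897   0.58487777 -23.5       ]
[29.22213548  0.64168267 -7.5       ]
[542.37304237 166.84978798 252.24211658]
9 rows: 1 0.15 -0.70 -0.41 -0.0 0.0 -4.5; 1 0.20 -0.68 -0.41 -0.0 0.0 -4.5; 1 0.25 -0.67 -0.41 -0.0 0.0 -4.5; 1 0.31 -0.64 -0.41 -0.0 0.0 -4.5; 1 0.36 -0.62 -0.41 -0.0 0.0 -4.5; 1 0.53 -0.23 0.37 -0.3 3.8 -8.3; 1 0.53 -0.16 0.40 -0.3 3.8 -8.3; 1 0.52 -0.09 0.44 -0.3 3.8 -8.3; 1 0.50 -0.02 0.47 -0.3 3.8 -8.3
```

Request:
{"method": "move_arm", "body": {
  "series": "1 0.15 -0.70 -0.41 0 0 -4.5; 1 0.20 -0.68 -0.41 0 0 -4.5; 1 0.25 -0.67 -0.41 0 0 -4.5; 1 0.31 -0.64 -0.41 0 0 -4.5; 1 0.36 -0.62 -0.41 0 0 -4.5; 1 0.53 -0.23 0.37 -0.3 3.8 -8.3; 1 0.53 -0.16 0.40 -0.3 3.8 -8.3; 1 0.52 -0.09 0.44 -0.3 3.8 -8.3; 1 0 0 0 0 0 0; 1 0 0 0 0 0 0"
}}

```text
clock: 8.48
eef_pos: [521.0, 157.3, 240.3]
tcp_rot: [3.098, -0.171, 0.807]
contact_force: [-0.6, 0.6, -1.0]
opening: 0.109
```

```bash
cat >> h.py <<'E'
L=lockaxes(np.radians(31.6));lock=np.array([561.2,178,167.]);off=np.array([-1.5,.3,48.])
def show():
    s=r.sense();M=rot(s['tcp_rot']);k=L.T@M@np.diag([1,-1,-1.])
    print(s['clock'],"foot in lock",(L.T@(s['eef_pos']+M@off-lock)).round(1),"angle",np.degrees(np.arctan2(k[1,0],k[0,0])).round(1),"tilt",np.degrees(np.arccos(min(1,k[2,2]))).round(1),"F lock",(L.T@s['contact_force']).round(1),"T",(L.T@s['wrist_torque']).round(2),s['opening'].round(3))
def keyat(ft,th):
    M=toolat(L,np.radians(th));d,w=delta(lock+L@np.array(ft,float)-M@off,M);print("to",ft,th,d.round(3),w.round(2))
E
python3 - <<'E'
from h import *
show();keyat([0,0,25],21.6);keyat([0,0,3],21.6)
E
```

```text
Traceback (most recent call last):
  File "h.py", line 46, in show
    print(s['clock'],"foot in lock",(L.T@(s['eef_pos']+M@off-lock)).round(1),"angle",np.degrees(np.arctan2(k[1,0],k[0,0])).round(1),"tilt",np.degrees(np.arccos(min(1,k[2,2]))).round(1),"F lock",(L.T@s['contact_force']).round(1),"T",(L.T@s['wrist_torque']).round(2),s['opening'].round(3))
                                                                                                                                                                                                                                                                         ^^^^^^^^^^^^^^^^^^
AttributeError: 'float' object has no attribute 'round'
```

```bash
sed -i "s/,s\['opening'\].round(3))/,round(s['opening'],3))/" h.py
python3 - <<'E'
from h import *
show();keyat([0,0,25],21.6);keyat([0,0,3],21.6)
E
```

```text
8.475 foot in lock [-30.1   2.8  34.8] angle 14.5 tilt 4.9 F lock [-0.5  0.8 -0.9] T [-0.03  0.11  0.02] 0.109
to [0, 0, 25] 21.6 [0.628 0.228 0.181] [-1.57  4.62 -7.19]
to [0, 0, 3] 21.6 [0.673 0.24  0.729] [-1.57  4.62 -7.19]
```

Request:
{"method": "move_arm", "body": {
  "series": "1 0.63 0.23 0.18 -1.6 4.6 -7.2; 1 0 0 0 0 0 0; 1 0 0 0 0 0 0"
}}

```text
clock: 8.85
eef_pos: [545.0, 168.2, 238.1]
tcp_rot: [3.046, -0.24, 0.933]
contact_force: [-0.5, 0.3, -0.7]
opening: 0.118
```

Run:
```python
from h import *
import pickle
show();keyat([0,0,3],21.6)
s=r.sense();p=vision.camera_params("wrist");f=vision.grab_frame("wrist")[:,:,::-1].copy()
pickle.dump((s,p,f),open("g2.pkl","wb"))
u=proj(p,lock,True);a,b=int(u[0])-75,int(u[1])-55;print(u,a,b)
g2=cv2.resize(f[b:b+110,a:a+150],(750,550),interpolation=cv2.INTER_CUBIC)
cv2.imwrite("pics/g2.png",g2)
```

```text
8.85 foot in lock [-1.3 -0.7 25.6] angle 21.2 tilt 0.2 F lock [-0.4  0.6 -0.6] T [0.04 0.17 0.01] 0.118
to [0, 0, 3] 21.6 [ 0.034 -0.005  0.565] [-0.04  0.22 -0.39]
[253.68700684 202.22569188] 178 147
```

View pics/g2.png

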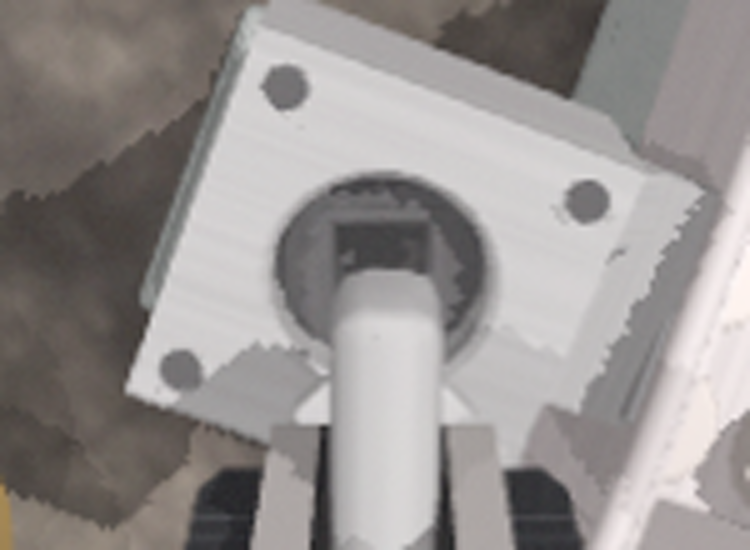

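Request:
{"method": "move_arm", "body": {
  "series": "1 0.03 0 0.3 0 0.2 -0.4; 1 0 0 0.27 0 0 0; 1 0 0 0.05 0 0 0; 1 0 0 0 0 0 0"
}}

```text
clock: 9.4
eef_pos: [550.9, 172.6, 212.6]
tcp_rot: [3.045, -0.241, 0.938]
contact_force: [-0.2, -0.4, -1.4]
opening: 0.112
```

Run:
```python
from h import *
show();keyat([0,0,-7],21.6);keyat([0,0,-14],21.6)
```

```text
9.4 foot in lock [-0.8 -0.  -1. ] angle 21.5 tilt 0.1 F lock [-0.7 -0.3 -1.2] T [-0.02  0.15 -0.03] 0.112
to [0, 0, -7] 21.6 [0.018 0.005 0.151] [-0.09  0.11 -0.11]
to [0, 0, -14] 21.6 [0.018 0.005 0.326] [-0.09  0.11 -0.11]
```

Descend in small steps, watching the force.

Request:
{"method": "move_arm", "body": {
  "series": "1 0.02 0 0.15 0 0 0; 1 0 0 0.1 0 0 0; 1 0 0 0.06 0 0 0; 1 0 0 0 0 0 0"
}}

```text
clock: 9.9
eef_pos: [554.4, 175.1, 200.2]
tcp_rot: [3.045, -0.242, 0.938]
contact_force: [0.5, -0.1, -1.7]
opening: 0.112
```

Run:
```python
from h import *
show();keyat([0,0,-20],21.6)
```

```text
9.9 foot in lock [  0.2   0.3 -14. ] angle 21.5 tilt 0.1 F lock [-0.1 -0.3 -1.8] T [0.03 0.17 0.01] 0.112
to [0, 0, -20] 21.6 [-0.008  0.003  0.149] [-0.08  0.1  -0.11]
```

Request:
{"method": "move_arm", "body": {
  "series": "1 0 0 0.15 0 0 0; 1 0 0 0.12 0 0 0; 1 0 0 0.05 0 0 0; 1 0 0 0 0 0 0"
}}

```text
clock: 10.4
eef_pos: [559.1, 177.6, 191.0]
tcp_rot: [3.042, -0.246, 0.939]
contact_force: [-3.7, -1.6, 1.1]
opening: 0.115
```

Run:
```python
from h import *
show();keyat([0,0,-28],21.6)
```

```text
10.4 foot in lock [  3.2  -0.1 -24.3] angle 21.5 tilt 0.2 F lock [-3.6  0.6  2.1] T [ 0.16  0.79 -0.  ] 0.115
to [0, 0, -28] 21.6 [-0.071 -0.029  0.093] [ 0.07 -0.16 -0.11]
```

Request:
{"method": "move_arm", "body": {
  "series": "1 -0.05 -0.02 0.04 0 0 0; 1 -0.01 0 0.07 0 0 0; 1 0 0 0.03 0 0 0; 1 0 0 0 0 0 0"
}}

```text
clock: 10.9
eef_pos: [559.2, 177.7, 191.1]
tcp_rot: [3.04, -0.251, 0.94]
contact_force: [-4.1, -0.0, 1.0]
opening: 0.111
```

Run:
```python
from h import *
show();keyat([0,0,-28],21.6)
```

```text
10.9 foot in lock [  3.5  -0.1 -24.3] angle 21.5 tilt 0.5 F lock [-3.1  2.1  1.9] T [0.14 0.81 0.  ] 0.111
to [0, 0, -28] 21.6 [-0.073 -0.031  0.092] [ 0.18 -0.43 -0.09]
```

Request:
{"method": "move_arm", "body": {
  "series": "1 -0.06 0 0.15 0 0 0; 1 -0.04 0 0.15 0 0 0"
}}

```text
clock: 11.15
eef_pos: [561.7, 178.1, 189.8]
tcp_rot: [3.037, -0.26, 0.94]
contact_force: [-47.0, -12.8, 87.5]
opening: 0.112
```

Run:
```python
from h import *
show();keyat([0,0,-28],21.6)
```

```text
11.15 foot in lock [  5.9  -0.9 -26.1] angle 21.5 tilt 1.0 F lock [-22.5  13.7  96.6] T [ 2.75  4.65 -0.04] 0.112
to [0, 0, -28] 21.6 [-0.11  -0.069  0.045] [ 0.34 -0.96 -0.1 ]
```

Request:
{"method": "move_arm", "body": {
  "series": "1 -0.08 -0.04 -0.05 0.2 -0.6 0; 1 0 0 0 0 0 0"
}}

```text
clock: 11.4
eef_pos: [557.7, 176.5, 192.7]
tcp_rot: [3.04, -0.251, 0.94]
contact_force: [-0.5, -0.5, -1.0]
opening: 0.114
```

Run:
```python
from h import *
show();keyat([0,0,-25],21.6)
import pickle
s=r.sense();p=vision.camera_params("wrist");f=vision.grab_frame("wrist")[:,:,::-1].copy()
pickle.dump((s,p,f),open("g3.pkl","wb"))
u=proj(p,lock,True);a,b=int(u[0])-75,int(u[1])-55;print(u,a,b)
cv2.imwrite("pics/g3.png",cv2.resize(f[b:b+110,a:a+150],(750,550),interpolation=cv2.INTER_CUBIC))
```

```text
11.4 foot in lock [  2.2  -0.3 -22.2] angle 21.5 tilt 0.5 F lock [-0.9 -0.2 -0.8] T [-0.05  0.28  0.02] 0.114
to [0, 0, -25] 21.6 [-0.038 -0.024  0.069] [ 0.19 -0.46 -0.09]
[252.19333605 232.42568548] 177 177
```

View pics/g3.png

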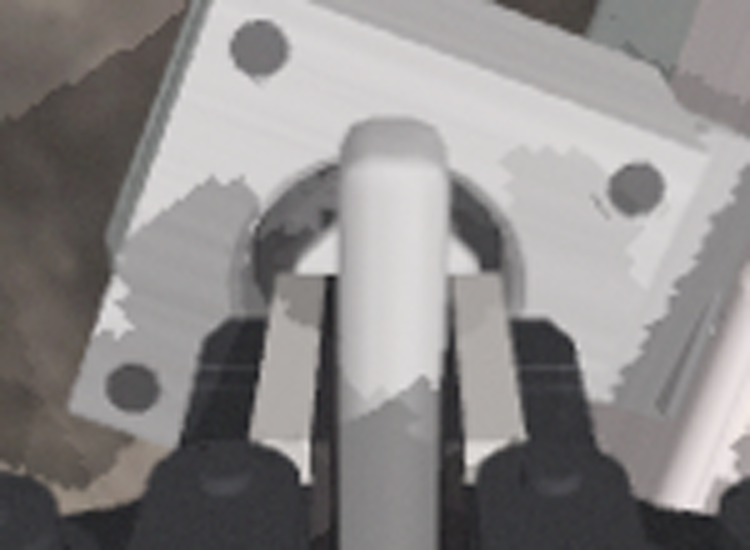

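Run:
```python
from h import *
T=[]
for a in (40,60): 
    M=toolat(L,np.radians(a));T.append((lock+L@np.array([.5,0,-23.5])-M@off,M))
plan(T,g=1)
```

```text
4 rows: 1 -0.01 -0.02 0.01 0.1 -0.2 -9.2; 1 -0.01 -0.02 0.01 0.1 -0.2 -9.2; 1 -0.00 -0.01 0.00 -0.0 0.0 -10.0; 1 -0.00 -0.01 0.00 -0.0 0.0 -10.0
```

Request:
{"method": "move_arm", "body": {
  "series": "1 -0.01 -0.02 0.01 0.1 -0.2 -9.2; 1 -0.01 -0.02 0.01 0.1 -0.2 -9.2; 1 0 -0.01 0 0 0 -10; 1 0 -0.01 0 0 0 -10; 1 0 0 0 0 0 0"
}}

```text
clock: 12.08
eef_pos: [555.7, 177.1, 190.0]
tcp_rot: [2.912, -0.125, 1.633]
contact_force: [-6.2, -1.7, 12.2]
opening: 0.111
```

Run:
```python
from h import *
show();keyat([.5,0,-24],80);keyat([.5,0,-24],96)
```

```text
12.075 foot in lock [  0.5   0.7 -24.5] angle 61.1 tilt 0.1 F lock [-2.8  1.8 13.4] T [ 0.34  0.89 -0.06] 0.111
to [0.5, 0, -24] 80 [-0.019 -0.004 -0.012] [ -0.05  -0.02 -18.88]
to [0.5, 0, -24] 96 [-0.026 -0.012 -0.012] [-5.000e-02 -3.000e-02 -3.488e+01]
```

Request:
{"method": "move_arm", "body": {
  "series": "1 -0.01 0 -0.01 0 0 -9; 1 -0.01 0 -0.01 0 0 -9; 1 0 0 0 0 0 -9; 1 0 0 0 0 0 -8; 1 0 0 0 0 0 0"
}}

```text
clock: 12.7
eef_pos: [554.7, 176.5, 189.7]
tcp_rot: [2.885, 0.029, 2.245]
contact_force: [-6.7, -2.7, 12.1]
opening: 0.112
```

Run:
```python
from h import *
show();keyat([.5,0,-23],96)
```

```text
12.7 foot in lock [  0.1   0.8 -24.5] angle 97.2 tilt 0.3 F lock [-3.8  1.2 13.5] T [ 0.26  0.78 -0.09] 0.112
to [0.5, 0, -23] 96 [-0.017  0.003 -0.037] [-0.19 -0.21  1.19]
```

Request:
{"method": "move_arm", "body": {
  "series": "0 0 0 0 0 0 0; -1 0 0 0 0 0 0; -1 0 0 0 0 0 0; -1 0 0 0 0 0 0; -1 0 0 -0.5 0 0 0; -1 0 0 -0.9 0 0 0; -1 0 0 -0.9 0 0 0; -1 0 0 0 0 0 0"
}}

```text
clock: 13.7
eef_pos: [534.9, 163.7, 278.3]
tcp_rot: [2.887, 0.028, 2.244]
contact_force: [-0.2, -0.1, -0.4]
opening: 1.0
```

Run:
```python
from h import *
import pickle
show()
s=r.sense();p=vision.camera_params("wrist");f=vision.grab_frame("wrist")[:,:,::-1].copy()
pickle.dump((s,p,f),open("g4.pkl","wb"))
u=proj(p,lock+L[:,2]*40,True);a,b=int(u[0])-75,int(u[1])-55;print(u,a,b)
t=vision.grab_frame("top")[:,:,::-1]
c=np.zeros((550,800,3),np.uint8);c[:440,:600]=cv2.resize(f[b:b+110,a:a+150],(600,440),interpolation=cv2.INTER_CUBIC)
cv2.imwrite("pics/g4.png",c[:440,:600]);cv2.imwrite("pics/t4.png",t)
for z in(2,-26): print(z,"bar top ends expected",[ ((proj(p,lock+L@np.array([x,y,44.]),True)-[a,b]+.5)*4-.5).round() for x,y in((0,32),(0,-32))])
```

```text
13.7 foot in lock [ 0.1  0.3 67.2] angle 97.2 tilt 0.4 F lock [-0.4  0.  -0.3] T [ 0.03  0.08 -0.01] 1.0
[254.11816267 203.25493185] 179 148
2 bar top ends expected [array([324.,  66.]), array([282., 378.])]
-26 bar top ends expected [array([324.,  66.]), array([282., 378.])]
```

View pics/g4.png

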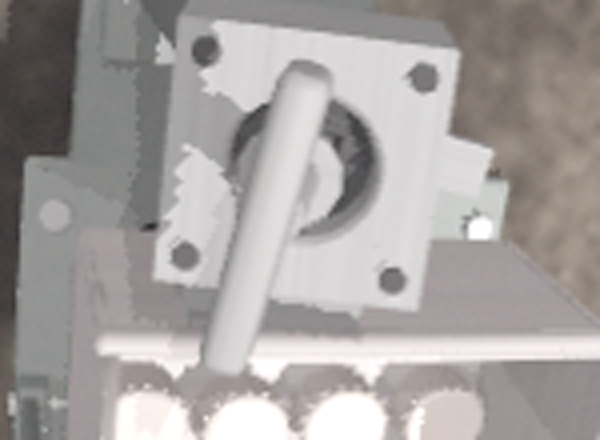

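```bash
cat >> h.py <<'E'
yw=np.radians(31.6);EX=np.array([np.cos(yw),np.sin(yw),0]);EY=np.array([-np.sin(yw),np.cos(yw),0]);EZ=np.array([0,0,1.])
KN=np.array([564.9,34.,243.]);PV=KN-62.5*EY-[0,0,108.25]
def rod(yaw,dip):
    y,d=np.radians([yaw,dip]);e=np.array([np.cos(y),np.sin(y),0]);z=np.cos(d)*e-np.sin(d)*EZ;x=np.sin(d)*e+np.cos(d)*EZ
    return np.c_[x,np.cross(z,x),z]
def push(beta,rad,w,M,past=15):
    b=np.radians(beta);u=-np.sin(b)*EY+np.cos(b)*EZ;n=np.cos(b)*EY+np.sin(b)*EZ
    return PV+rad*u+w*n+M[:,2]*past/(M[:,2]@EX)
E
python3 - <<'E'
from h import *
T=vision.camera_params("top");S=vision.camera_params("side");q=.64
print("PV",PV)
z=lambda P:((proj(T,P)-[155,110])*3.5).round()
print("knob,pivot,bin left-near rim corner, pan right-near corner in zoom",z(KN),z(PV),z(PV+112*EX-78*EX+125*EY+3*EZ),z(PV+EX*34-EY*190-EZ*65))
print("BL",tri([ray(T,(472*q,393*q)),ray(S,(355*q,345*q))]));print("TL",tri([ray(T,(487*q,220*q)),ray(S,(480*q,297*q))]))
M=rod(0,40)
for b in(-55,-30,0,30,60,76): print(b,push(b,115,30,M).round())
E
```

```text
PV [597.64911912 -19.23293338 134.75      ]
knob,pivot,bin left-near rim corner, pan right-near corner in zoom [253. 318.] [325. 296.] [176. 338.] [485. 166.]
BL (array([ 443.52344047, -165.96326318,  240.73847196]), [np.float64(10.406254357842588), np.float64(10.40625435784273)])
TL (array([ 713.99535198, -185.08614504,  285.51009265]), [np.float64(4.8376626396571245), np.float64(4.837662639657079)])
-55 [557.  76. 161.]
-30 [572.  52. 205.]
0 [600.   6. 235.]
30 [632. -46. 235.]
60 [660. -91. 203.]
76 [ 670. -108.  177.]
```

```bash
cat > fk.py <<'E'
from h import *
import pickle
from scipy.optimize import least_squares
def fk(q,k):
    e,h,a,b,c,g=k[:6];Ry=lambda t:R.from_rotvec([0,t,0]);Rz=lambda t:R.from_rotvec([0,0,t])
    A=Rz(q[0]);B=A*Ry(q[1]);C=B*Ry(q[2]);D=C*Rz(q[3])*Ry(q[4])*Rz(q[5]-np.pi/2*0)
    return A.apply([e,0,h])+B.apply([0,0,a])+C.apply([g,0,b])+D.apply([0,0,c]),D
D=[pickle.load(open(n+".pkl","rb"))[0] for n in("w1","k1","k2","g1","g2","g3","g4")]
s0=dict(qpos=[1.27958649,.353630295,1.63413524,0,1.15519282,-.0023],eef_pos=np.array([177.86,598.66,230.57]))
s1=dict(qpos=[.4855701,-.36302475,2.07906465,.09378483,1.25877095,.60910967],eef_pos=np.array([282.2,185.15,359.12]))
def res(k,DD=D+[s0,s1]): return np.concatenate([fk(s['qpos'],k)[0]-s['eef_pos'] for s in DD]+[1e-3*(k-np.array([0,150,450,450,250,0]))])
sol=least_squares(res,[0,150,450,450,250,0]);K=sol.x
OFF=fk(D[3]['qpos'],K)[1].inv()*R.from_matrix(rot(D[3]['tcp_rot']))
def ik(P,M,q0):
    Rt=R.from_matrix(M)
    def f(q):
        p,o=fk(q,K);return np.r_[(p-P)/100,((o*OFF).inv()*Rt).as_rotvec()]
    lo=[-2.63,-.92,.06,-1.3,0,-3.02];hi=[2.63,2.1,2.66,4.44,2.69,3.02]
    s=least_squares(f,np.clip(q0,np.array(lo)+.01,np.array(hi)-.01),bounds=(lo,hi));return s.x,np.abs(s.fun).max()
E
python3 - <<'E'
from fk import *
print(K.round(1),np.abs(sol.fun).max(),OFF.as_rotvec())
for yaw,dip in((-10,35),(-10,50),(0,60),(0,40),(10,45)):
    M=rod(yaw,dip);q=r.sense()['qpos']
    for b in(-55,-30,20,76):
        P=push(b,115,30,M)
        best=min((ik(P,M,g) for g in(q,[0,.3,1.8,0,.5,1.5],[0,.3,1.8,3.1,.5,-1.5])),key=lambda x:x[1]);q=best[0];print(yaw,dip,b,q.round(2),best[1].round(4))
E
```

```text
[-5.000e-01  2.974e+02  5.681e+02  4.941e+02  3.467e+02  5.810e+01] 1.5253220308521556 [5.13490423e-16 1.84731311e-16 1.57079633e+00]
-10 35 -55 [ 0.41  0.3   2.45  3.97  0.66 -1.92] 0.0
-10 35 -30 [ 0.32  0.18  2.41  4.03  0.53 -2.09] 0.0
-10 35 20 [ 0.05  0.14  2.32  3.74  0.33 -2.02] 0.0
-10 35 76 [-0.16  0.35  2.25  3.18  0.42 -1.59] 0.0
-10 50 -55 [ 0.31  0.21  2.34  4.44  0.3  -2.49] 0.0294
-10 50 -30 [ 0.24  0.12  2.26 -1.14  0.28  3.02] 0.0127
-10 50 20 [ 0.02  0.12  2.16 -0.63  0.21  2.33] 0.0
-10 50 76 [-0.16  0.31  2.1  -0.26  0.04  1.84] 0.0
0 60 -55 [ 0.19  0.19  2.23 -0.44  0.23  2.17] 0.0
0 60 -30 [ 0.13  0.13  2.17 -0.2   0.33  1.87] 0.0
0 60 20 [-0.06  0.15  2.05  0.08  0.42  1.44] 0.0
0 60 76 [-0.21  0.32  1.98  0.33  0.34  1.08] 0.0
0 40 -55 [ 0.25  0.23  2.44  3.62  0.43 -1.85] 0.0
0 40 -30 [ 0.17  0.12  2.39  3.64  0.27 -1.95] 0.0
0 40 20 [-0.08  0.11  2.28  2.67  0.14 -1.15] 0.0
0 40 76 [-0.26  0.32  2.2   2.43  0.31 -1.06] 0.0
10 45 -55 [ 0.11  0.19  2.4   2.96  0.23 -1.43] 0.0
10 45 -30 [ 0.04  0.1   2.34  2.25  0.12 -0.78] 0.0
10 45 20 [-0.18  0.11  2.21  1.32  0.26  0.01] 0.0
10 45 76 [-0.33  0.32  2.12  1.63  0.35 -0.43] 0.0
```

```bash
cat >> h.py <<'E'
def lean(g):
    g=np.radians(g);z=-np.cos(g)*EZ-np.sin(g)*EY;x=np.cos(g)*EY-np.sin(g)*EZ;return np.c_[x,np.cross(z,x),z]
def tip(beta,M,rad=100,w=5): return push(beta,rad,w,M,0)+11*M[:,0]
E
sed -i 's/past\/(M\[:,2\]@EX)/(past\/(M[:,2]@EX) if past else 0)/' h.py
python3 - <<'E'
from fk import *
for g in(15,20):
  M=lean(g);q=r.sense()['qpos'];print(q.round(2))
  for b in(-50,-30,0,30,60,78):
    P=tip(b,M);q,e=ik(P,M,q);print(g,b,P.round(),q.round(2),e.round(4), "body corner y", (P-73*M[:,2])[1].round()-57)
M=lean(20);P=tip(-50,M)
M0=rot(r.sense()['tcp_rot'])
plan([(P+[0,0,75],M),(P,M)],g=1)
E
```

```text
[ 0.25  0.08  1.9   0.1   0.92 -0.48]
15 -50 [550.  58. 192.] [ 0.26  0.25  1.9  -0.31  0.93 -0.11] 0.0 body corner y 17.0
15 -30 [564.  36. 216.] [ 0.21  0.23  1.86 -0.3   0.98 -0.18] 0.0 body corner y -5.0
15 0 [589.  -6. 232.] [ 0.13  0.24  1.81 -0.29  1.   -0.28] 0.0 body corner y -47.0
15 30 [616. -49. 221.] [ 0.05  0.29  1.77 -0.28  0.97 -0.36] 0.0 body corner y -90.0
15 60 [636. -82. 186.] [-0.01  0.36  1.76 -0.28  0.9  -0.4 ] 0.0 body corner y -123.0
15 78 [643. -93. 158.] [-0.03  0.4   1.77 -0.29  0.84 -0.4 ] 0.0 body corner y -134.0
[ 0.25  0.08  1.9   0.1   0.92 -0.48]
20 -50 [550.  58. 191.] [ 0.31  0.25  1.93 -0.43  0.92  0.02] 0.0 body corner y 22.0
20 -30 [564.  36. 215.] [ 0.27  0.23  1.89 -0.41  0.96 -0.05] 0.0 body corner y 0.0
20 0 [590.  -6. 231.] [ 0.18  0.24  1.84 -0.4   0.97 -0.16] 0.0 body corner y -42.0
20 30 [616. -49. 220.] [ 0.09  0.28  1.81 -0.39  0.93 -0.24] 0.0 body corner y -85.0
20 60 [636. -82. 185.] [ 0.03  0.35  1.8  -0.41  0.85 -0.27] 0.0 body corner y -118.0
20 78 [643. -93. 157.] [ 0.01  0.39  1.81 -0.42  0.8  -0.26] 0.0 body corner y -129.0
5 rows: 1 -0.77 -0.45 -0.02 5.2 -6.4 1.5; 1 -0.78 -0.43 0.11 5.2 -6.4 1.5; 1 -0.77 -0.39 0.23 5.2 -6.4 1.5; 1 0.32 0.00 0.88 0.0 0.0 0.0; 1 0.32 0.00 0.88 0.0 0.0 0.0
```

Request:
{"method": "move_arm", "body": {
  "series": "1 0 0 0 0 0 0; 1 0 0 0 0 0 0; 1 0 0 0 0 0 0; 1 -0.77 -0.45 -0.02 5.2 -6.4 1.5; 1 -0.78 -0.43 0.11 5.2 -6.4 1.5; 1 -0.77 -0.39 0.23 5.2 -6.4 1.5; 1 0 0 0 0 0 0; 1 0 0 0 0 0 0"
}}

```text
clock: 14.8
eef_pos: [548.9, 55.9, 262.2]
tcp_rot: [-3.129, 0.353, 2.124]
contact_force: [0.7, -1.1, 0.1]
opening: 0.003
```

Run:
```python
from h import *
s=r.sense();M=lean(20);print(s['clock'],s['eef_pos'],s['opening'],delta(tip(-50,M),M))
```

```text
14.8 [548.88388644  55.8929383  262.23333217] 0.002731891497477171 (array([0.62553376, 0.07577821, 1.65492615]), array([-0.70669945,  0.20158978,  0.10150271]))
```

Request:
{"method": "move_arm", "body": {
  "series": "1 0.32 0.04 0.83 -0.7 0.2 0.1; 1 0.32 0.04 0.83 0 0 0; 1 0 0 0 0 0 0; 1 0 0 0 0 0 0"
}}

```text
clock: 15.3
eef_pos: [551.6, 60.8, 192.4]
tcp_rot: [3.132, 0.343, 2.121]
contact_force: [0.2, -0.1, -0.6]
opening: 0.0
```

```bash
cat > pp.py <<'E'
import sys
from h import *
s=r.sense();M=lean(20);P=s['eef_pos']-11*rot(s['tcp_rot'])[:,0]-PV
y,z=P@EY,P[2];print(s['clock'],s['eef_pos'].round(),"corner beta",np.degrees(np.arctan2(-y,z)).round(1),"rad",np.hypot(y,z).round(1),"x",(P@EX).round(1),"F st",[round(float(s['contact_force']@e),1) for e in(EX,EY,EZ)])
plan([(tip(float(b),M),M) for b in sys.argv[1:]],g=1,step=.5)
E
python3 pp.py -50 -38 -26 -14 0
```

```text
15.3 [552.  61. 192.] corner beta -53.2 rad 102.4 x 2.7 F st [0.2, -0.2, -0.6]
9 rows: 1 -0.04 -0.07 0.04 0.5 -0.4 -0.1; 1 -0.23 0.00 -0.12 0.0 0.0 0.0; 1 -0.23 0.00 -0.12 0.0 0.0 0.0; 1 -0.25 0.00 -0.07 0.0 0.0 0.0; 1 -0.25 0.00 -0.07 0.0 0.0 0.0; 1 -0.26 -0.00 -0.01 0.0 0.0 0.0; 1 -0.26 -0.00 -0.01 0.0 0.0 0.0; 1 -0.30 -0.00 0.05 0.0 0.0 0.0; 1 -0.30 -0.00 0.05 0.0 0.0 0.0
```

Request:
{"method": "move_arm", "body": {
  "series": "1 -0.04 -0.07 0.04 0.5 -0.4 -0.1; 1 -0.23 0 -0.12 0 0 0; 1 -0.23 0 -0.12 0 0 0; 1 -0.25 0 -0.07 0 0 0; 1 -0.25 0 -0.07 0 0 0; 1 -0.26 0 -0.01 0 0 0; 1 -0.26 0 -0.01 0 0 0"
}}

```text
clock: 16.18
eef_pos: [577.6, 14.1, 231.2]
tcp_rot: [3.138, 0.346, 2.121]
contact_force: [-2.3, 4.9, -4.6]
opening: -0.001
```

```bash
python3 pp.py -10 0 10 20 30
```

```text
16.175 [578.  14. 231.] corner beta -15.9 rad 104.2 x 0.4 F st [0.6, 5.4, -4.6]
5 rows: 1 -0.13 -0.01 0.11 0.2 -0.2 -0.1; 1 -0.43 -0.00 0.09 0.0 0.0 0.0; 1 -0.40 0.00 0.16 0.0 0.0 0.0; 1 -0.37 -0.00 0.23 0.0 0.0 0.0; 1 -0.32 -0.00 0.29 0.0 0.0 0.0
```

Request:
{"method": "move_arm", "body": {
  "series": "1 -0.13 -0.01 0.11 0.2 -0.2 -0.1; 1 -0.25 0 0.06 0 0 0; 1 -0.25 0 0.06 0 0 0; 1 -0.25 0 0.09 0 0 0; 1 -0.25 0 0.1 0 0 0; 1 -0.22 0 0.14 0 0 0; 1 -0.2 0 0.16 0 0 0"
}}

```text
clock: 17.05
eef_pos: [612.4, -44.2, 225.4]
tcp_rot: [-3.141, 0.341, 2.12]
contact_force: [-3.8, 7.6, 1.1]
opening: 0.002
```

```bash
python3 pp.py 30 40 50 60 68 74
python3 - <<'E'
from h import *
cv2.imwrite("pics/t5.png",cv2.resize(vision.grab_frame("top")[90:250,140:320,::-1],None,fx=3.5,fy=3.5,interpolation=cv2.INTER_CUBIC))
E
```

```text
17.05 [612. -44. 225.] corner beta 22.7 rad 102.2 x -0.5 F st [0.7, 8.5, 1.1]
6 rows: 1 -0.10 0.01 0.18 -0.1 -0.5 -0.1; 1 -0.27 0.00 0.34 0.0 0.0 0.0; 1 -0.20 0.00 0.39 0.0 0.0 0.0; 1 -0.13 -0.00 0.42 0.0 0.0 0.0; 1 -0.05 0.00 0.35 0.0 0.0 0.0; 1 -0.01 -0.00 0.26 0.0 0.0 0.0
```

Request:
{"method": "move_arm", "body": {
  "series": "1 -0.10 0.01 0.18 0 -0.4 0; 1 -0.14 0 0.17 0 0 0; 1 -0.13 0 0.18 0 0 0; 1 -0.1 0 0.2 0 0 0; 1 -0.1 0 0.2 0 0 0; 1 -0.07 0 0.21 0 0 0; 1 -0.06 0 0.21 0 0 0"
}}

```text
clock: 17.98
eef_pos: [638.4, -85.0, 188.2]
tcp_rot: [3.139, 0.35, 2.117]
contact_force: [-3.2, 4.4, 3.2]
opening: 0.002
```

```bash
python3 pp.py 60 66 72 76
```

```text
17.975 [638. -85. 188.] corner beta 56.9 rad 104.7 x 0.2 F st [-0.4, 5.4, 3.2]
4 rows: 1 0.11 -0.01 0.04 0.0 0.1 -0.3; 1 -0.04 0.00 0.26 0.0 0.0 0.0; 1 -0.02 0.00 0.26 0.0 0.0 0.0; 1 0.00 0.00 0.17 0.0 0.0 0.0
```

Request:
{"method": "move_arm", "body": {
  "series": "1 0.08 -0.01 0.06 0 0 -0.3; 1 -0.04 0 0.2 0 0 0; 1 -0.02 0 0.2 0 0 0; 1 0 0 0.17 0 0 0; 1 0 0 0.1 0 0 0; 1 0 0 0 0 0 0"
}}

```text
clock: 18.73
eef_pos: [645.2, -95.2, 161.8]
tcp_rot: [3.139, 0.354, 2.123]
contact_force: [-0.6, 2.4, 3.9]
opening: 0.0
```

```bash
python3 pp.py 76 79
python3 - <<'E'
from h import *
cv2.imwrite("pics/t6.png",cv2.resize(vision.grab_frame("top")[90:250,140:320,::-1],None,fx=3.5,fy=3.5,interpolation=cv2.INTER_CUBIC))
E
```

```text
18.725 [645. -95. 162.] corner beta 72.8 rad 104.6 x 0.7 F st [0.7, 2.3, 3.9]
2 rows: 1 0.11 -0.02 0.01 0.2 0.3 0.0; 1 0.01 -0.00 0.13 0.0 0.0 0.0
```

View pics/t6.png

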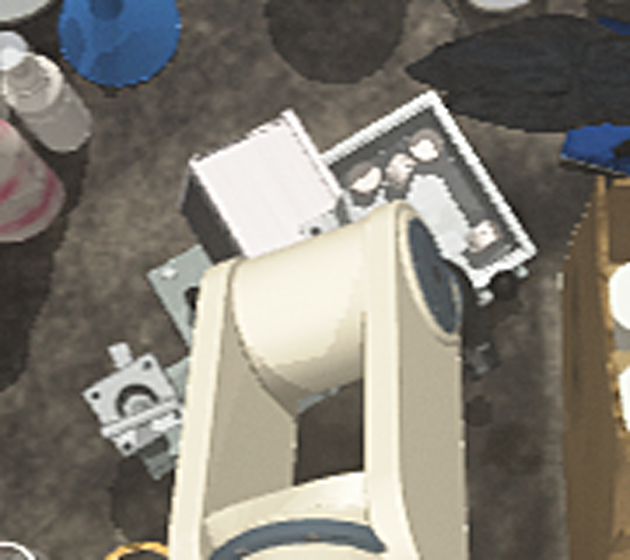

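Request:
{"method": "move_arm", "body": {
  "series": "1 0 0 0.1 0 0 0; 1 0 0 0.06 0 0 0; 1 0 0 0 0 0 0; 1 0 0 0 0 0 0; 1 0 0 0 0 0 0; 1 0 0 0 0 0 0"
}}

```text
clock: 19.52
eef_pos: [646.7, -97.3, 156.1]
tcp_rot: [3.139, 0.355, 2.123]
contact_force: [-0.7, 1.4, 2.3]
opening: -0.006
```

```bash
python3 pp.py 60 40 20
```

```text
19.525 [647. -97. 156.] corner beta 76.2 rad 105.5 x 0.9 F st [0.2, 1.6, 2.3]
6 rows: 1 0.09 -0.01 -0.42 0.1 0.2 0.0; 1 0.09 -0.01 -0.42 0.1 0.2 0.0; 1 0.17 -0.00 -0.40 0.0 0.0 0.0; 1 0.17 -0.00 -0.40 0.0 0.0 0.0; 1 0.30 0.00 -0.32 0.0 0.0 0.0; 1 0.30 0.00 -0.32 0.0 0.0 0.0
```

Request:
{"method": "move_arm", "body": {
  "series": "1 0.09 -0.01 -0.42 0 0 0; 1 0.09 -0.01 -0.42 0 0 0; 1 0.17 0 -0.4 0 0 0; 1 0.17 0 -0.4 0 0 0; 1 0.3 0 -0.32 0 0 0; 1 0.3 0 -0.32 0 0 0"
}}

```text
clock: 20.27
eef_pos: [603.7, -30.3, 231.1]
tcp_rot: [3.138, 0.353, 2.122]
contact_force: [-2.7, 4.4, -0.7]
opening: 0.001
```

```bash
python3 pp.py 20 0 -20 -35 -52
```

```text
20.275 [604. -30. 231.] corner beta 12.9 rad 102.7 x -0.7 F st [0.0, 5.2, -0.7]
9 rows: 1 -0.12 0.02 0.16 0.2 0.2 -0.0; 1 0.39 -0.00 -0.20 0.0 0.0 0.0; 1 0.39 -0.00 -0.20 0.0 0.0 0.0; 1 0.43 0.00 -0.05 0.0 0.0 0.0; 1 0.43 0.00 -0.05 0.0 0.0 0.0; 1 0.32 0.00 0.06 0.0 0.0 0.0; 1 0.32 0.00 0.06 0.0 0.0 0.0; 1 0.33 0.00 0.16 0.0 0.0 0.0; 1 0.33 0.00 0.16 0.0 0.0 0.0
```

Request:
{"method": "move_arm", "body": {
  "series": "1 0.3 0 -0.15 0 0 0; 1 0.39 0 -0.1 0 0 0; 1 0.42 0 -0.03 0 0 0; 1 0.40 0 0 0 0 0; 1 0.32 0 0.06 0 0 0; 1 0.32 0 0.06 0 0 0; 1 0.33 0 0.16 0 0 0; 1 0.33 0 0.16 0 0 0; 1 0.2 0 0 0 0 0"
}}

```text
clock: 21.4
eef_pos: [540.5, 71.2, 179.3]
tcp_rot: [3.14, 0.353, 2.124]
contact_force: [-0.4, 0.4, -0.2]
opening: -0.002
```

```bash
python3 pp.py -52
python3 - <<'E'
from h import *
s=r.sense();M=rot(s['tcp_rot']);P=s['eef_pos']
plan([(P+[-10,15,80],M),([400,60,420],down(np.radians(90)))],g=1)
E
```

```text
21.4 [541.  71. 179.] corner beta -63.4 rad 108.1 x -1.2 F st [-0.1, 0.5, -0.2]
1 rows: 1 -0.43 0.03 -0.09 0.1 0.3 0.1
9 rows: 1 -0.09 -0.00 -0.68 0.0 0.0 0.0; 1 -0.09 -0.00 -0.68 0.0 0.0 0.0; 1 -0.09 -0.00 -0.68 0.0 0.0 0.0; 1 -0.05 -0.52 -0.70 0.9 3.3 5.2; 1 -0.06 -0.53 -0.69 0.9 3.3 5.2; 1 -0.07 -0.53 -0.69 0.9 3.3 5.2; 1 -0.08 -0.54 -0.68 0.9 3.3 5.2; 1 -0.09 -0.54 -0.68 0.9 3.3 5.2; 1 -0.10 -0.54 -0.67 0.9 3.3 5.2
```

Request:
{"method": "move_arm", "body": {
  "series": "1 -0.09 0 -0.68 0 0 0; 1 -0.09 0 -0.68 0 0 0; 1 -0.09 0 -0.68 0 0 0; 1 -0.05 -0.52 -0.7 0.9 3.3 5.2; 1 -0.06 -0.53 -0.69 0.9 3.3 5.2; 1 -0.07 -0.53 -0.69 0.9 3.3 5.2; 1 -0.08 -0.54 -0.68 0.9 3.3 5.2; 1 -0.09 -0.54 -0.68 0.9 3.3 5.2; 1 0 0 0 0 0 0; 1 0 0 0 0 0 0; 1 0 0 0 0 0 0; 1 0 0 0 0 0 0; 1 0 0 0 0 0 0; 1 0 0 0 0 0 0"
}}

```text
clock: 23.15
eef_pos: [418.5, 65.8, 397.0]
tcp_rot: [3.13, 0.053, 1.657]
contact_force: [-0.7, 0.5, -0.5]
opening: -0.002
```

Run:
```python
from h import *
import pickle
s=r.sense();print(s['clock'],s['eef_pos'],s['contact_force'])
t=vision.grab_frame("top")[:,:,::-1].copy();p=vision.camera_params("wrist");f=vision.grab_frame("wrist")[:,:,::-1].copy();sd=vision.grab_frame("side")[:,:,::-1].copy()
pickle.dump((s,p,f,t,sd),open("e1.pkl","wb"))
c=np.zeros((600,800,3),np.uint8)
c[:560,:508]=cv2.resize(t[110:270,155:300],(508,560),interpolation=cv2.INTER_CUBIC)
c[:240,510:800]=cv2.resize(f,(290,240));c[245:545,510:800]=cv2.resize(sd[140:260,185:301],(290,300),interpolation=cv2.INTER_CUBIC)
cv2.imwrite("pics/e1.png",c)
```

```text
23.15 [418.53297111  65.84691963 397.00445002] [-0.71106398  0.53051897 -0.45616464]
```

View pics/e1.png

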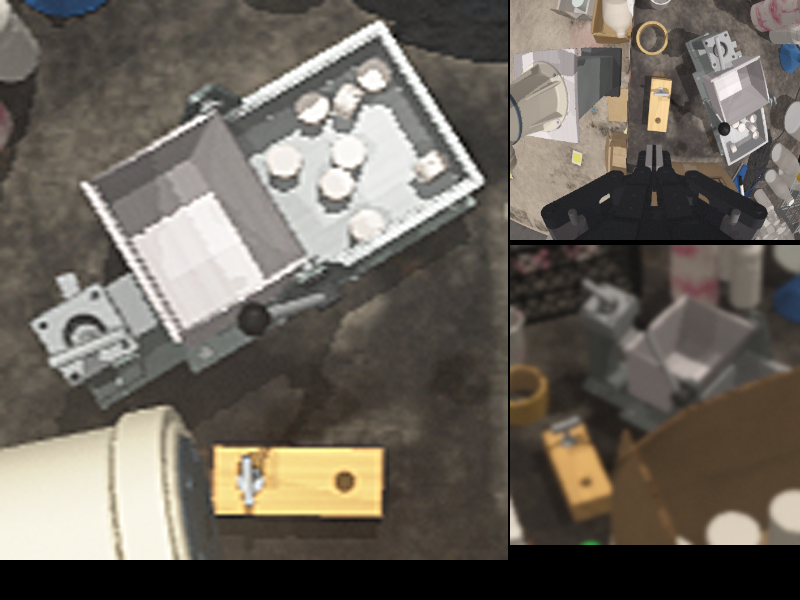

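Run:
```python
from h import *
M=toolat(L,np.radians(90));plan([(lock+L@np.array([-4,0,100.]),M),(lock+L@np.array([-4,0,60.]),M)],g=1)
import pickle
s,p,f=pickle.load(open("g4.pkl","rb"));T=vision.camera_params("top")
px=lambda u:((u[0]+.5)/4-.5+179,(u[1]+.5)/4-.5+148)
P,e=tri([ray(p,px((267,218)),True),ray(T,(181.6,209.1))]);print(L.T@(P-lock),e)
```

```text
8 rows: 1 0.39 0.51 0.55 -2.5 1.1 -4.4; 1 0.34 0.52 0.58 -2.5 1.1 -4.4; 1 0.29 0.52 0.61 -2.5 1.1 -4.4; 1 0.24 0.51 0.63 -2.5 1.1 -4.4; 1 0.19 0.50 0.66 -2.5 1.1 -4.4; 1 0.14 0.48 0.68 -2.5 1.1 -4.4; 1 -0.00 0.00 0.50 0.0 0.0 0.0; 1 -0.00 0.00 0.50 0.0 0.0 0.0
[-9.37717651 -4.4069548  28.70084144] [np.float64(2.6693884605544382), np.float64(2.6693884605544276)]
```

Request:
{"method": "move_arm", "body": {
  "series": "1 0.39 0.51 0.55 -2.5 1.1 -4.4; 1 0.34 0.52 0.58 -2.5 1.1 -4.4; 1 0.29 0.52 0.61 -2.5 1.1 -4.4; 1 0.24 0.51 0.63 -2.5 1.1 -4.4; 1 0.19 0.50 0.66 -2.5 1.1 -4.4; 1 0.14 0.48 0.68 -2.5 1.1 -4.4; 1 0 0 0.3 0 0 0; 1 0 0 0 0 0 0; 1 0 0 0 0 0 0"
}}

```text
clock: 24.42
eef_pos: [542.6, 167.9, 249.8]
tcp_rot: [2.866, 0.005, 2.138]
contact_force: [0.9, -0.2, -0.1]
opening: 0.004
```

```bash
cat > tp.py <<'E'
from h import *
s=r.sense();M=toolat(L,np.radians(90));print(s['clock'],"tip in lock",(L.T@(s['eef_pos']-lock)).round(1),"F",(L.T@s['contact_force']).round(1))
d,w=delta(lock+L@np.array([-4,0,50.]),M);print("to 50:",d.round(2),w.round(1))
E
python3 tp.py
```

```text
24.425 tip in lock [ 1.   1.2 85.4] F [ 0.6 -0.6 -0.3]
to 50: [-0.03 -0.14  0.88] [0.8 0.  0.9]
```

Request:
{"method": "move_arm", "body": {
  "series": "1 -0.03 -0.14 0.45 0.8 0 0.9; 1 0 0 0.38 0 0 0; 1 0 0 0.05 0 0 0; 1 0 0 0 0 0 0"
}}

```text
clock: 24.92
eef_pos: [546.9, 168.7, 213.1]
tcp_rot: [2.88, 0.001, 2.121]
contact_force: [-0.1, -0.2, 0.4]
opening: -0.003
```

```bash
python3 tp.py
```

```text
24.925 tip in lock [-4.5 -0.5 48.9] F [-0.1 -0.1  0.4]
to 50: [ 0.01  0.01 -0.03] [-0.   0.1 -0.1]
```

Request:
{"method": "move_arm", "body": {
  "series": "1 0 0 0.06 0 0 0; 1 0 0 0.05 0 0 0; 1 0 0 0.05 0 0 0"
}}

```text
clock: 25.3
eef_pos: [552.2, 170.7, 212.6]
tcp_rot: [2.87, 0.003, 2.12]
contact_force: [-5.8, -2.5, 17.5]
opening: 0.003
```

```bash
python3 tp.py
```

```text
25.3 tip in lock [ 0.7 -1.5 47. ] F [-1.5  0.9 18.6]
to 50: [ 0.04 -0.12 -0.08] [ 0.6  0.2 -0.1]
```

Request:
{"method": "move_arm", "body": {
  "series": "1 0 0 -0.2 0 0 0; 1 0 0.6 -0.1 0.6 0 0; 1 0 0 0 0 0 0"
}}

```text
clock: 25.68
eef_pos: [569.9, 181.3, 233.0]
tcp_rot: [2.878, 0.004, 2.12]
contact_force: [0.1, 0.7, -0.3]
opening: 0.0
```

```bash
python3 tp.py
```

```text
25.675 tip in lock [25.9 -1.7 61.4] F [ 0.4  0.6 -0.4]
to 50: [ 0.04 -0.75  0.28] [ 0.1  0.3 -0.1]
```

Request:
{"method": "move_arm", "body": {
  "series": "1 0 0 0.5 0 0 0; 1 0 0 0.5 0 0 0; 1 0 0 0.3 0 0 0; 1 0 0 0 0 0 0"
}}

```text
clock: 26.18
eef_pos: [579.0, 187.1, 180.6]
tcp_rot: [2.881, 0.003, 2.121]
contact_force: [-0.5, -0.1, 0.0]
opening: -0.0
```

```bash
python3 tp.py
```

```text
26.175 tip in lock [22.8 -1.6  7.9] F [-0.5  0.2  0.2]
to 50: [ 0.03 -0.67 -1.05] [-0.1  0.2 -0. ]
```

Request:
{"method": "move_arm", "body": {
  "series": "1 0 0 0.07 0 0 0; 1 0 0 0.05 0 0 0; 1 0 0 0.05 0 0 0"
}}

```text
clock: 26.55
eef_pos: [580.6, 187.9, 176.1]
tcp_rot: [2.879, 0.004, 2.121]
contact_force: [-15.3, -7.0, 29.1]
opening: 0.003
```

```bash
python3 tp.py
```

```text
26.55 tip in lock [23.3 -1.8  3.2] F [-8.6  2.1 32.4]
to 50: [ 0.04 -0.68 -1.17] [ 0.   0.2 -0. ]
```

Request:
{"method": "move_arm", "body": {
  "series": "1 0 0 -0.3 0 0 0; 1 0 0 -0.9 0 0 0; 1 0 0 -0.9 0 0 0; 1 0 0 -0.9 0 0 0; 1 0 -0.4 -0.9 0 0 0; 1 0 -0.9 -0.4 0 0 0; 1 0 -0.9 0 0 0 0; 1 0 -0.9 0 0 0 0; 1 0 0 0 0 0 0; 1 0 0 0 0 0 0"
}}

```text
clock: 27.8
eef_pos: [438.0, 100.4, 321.6]
tcp_rot: [2.867, 0.009, 2.121]
contact_force: [0.2, -0.4, 0.2]
opening: 0.004
```

Run:
```python
from h import *
s=r.sense();print(s['clock'],s['eef_pos'],s['contact_force'])
t=vision.grab_frame("top")[:,:,::-1].copy();w=vision.grab_frame("wrist")[:,:,::-1]
c=np.zeros((560,800,3),np.uint8);c[:,:508]=cv2.resize(t[110:270,155:300],(508,560),interpolation=cv2.INTER_CUBIC);c[:384,510:]=cv2.resize(w,(512,384))[:,110:400]
c[390:560,510:800]=cv2.resize(t[200:290,100:390],(290,170))
cv2.imwrite("pics/e2.png",c)
```

```text
27.8 [438.02612109 100.37703335 321.58279133] [ 0.19914627 -0.40289352  0.24431817]
```

View pics/e2.png

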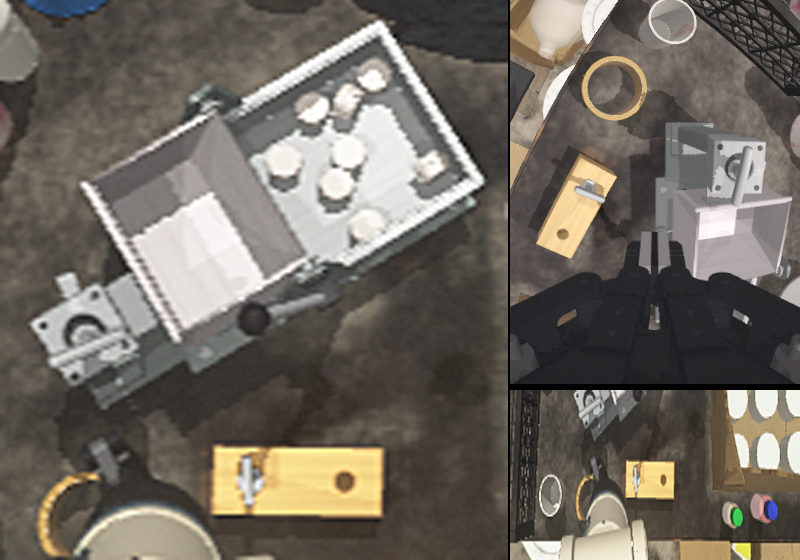

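The last picture shows all eight caps in the pan, from (283,162) to (428,165). The bin at (205,240) is down and empty. The key at (93,347) is in the lock with the tongue swung clear at (67,285), and the bystanders are in place.

```bash
python3 -c "
from rig import r
print(r.sign_off())"
```

```text
the job is handed in; nothing more can be done
None
```

The job is done and handed in at about 28 s of the 69 s allowed. I put the larger key in the lock and turned it anticlockwise from 21.5° to 97°. I then pushed the lever over until the bin reached about 1.9 rad, guided it back onto its rest and moved the arm clear.

**Last checks**
- **Caps and bin:** all eight caps lie in the pan, and the bin is down and empty.
- **Lock and key:** the tongue is off the catch plate. The key is in the lock, leaning slightly within the socket's clearance.
- **Other things:** the smaller key is in its block, and the tape roll, the cup and both bottles look undisturbed. The arm touches nothing.

**What disagreed**
- **Key depth:** seating the key met its stop about 3 mm above the computed depth. Touching the lock face with the fingertips read 3.2 mm high as well, so this was a measuring offset. Allowing for it, the top of the crossbar is 43.8 mm above the face, against 44 mm when home.
- **Seating force:** the wrist force briefly reached about 100 N (limit 120 N) while the key was being seated.
- **Key angle:** after release the key settled back to about 81°, inside its play. The tongue still points clear of the plate.

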